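# Pack the colour-coded run kit into the carry caddy

## Task

Pack the grey carry caddy for the next run: stand the blue-capped jar, the red-capped jar, the green-topped cartridge and the yellow-topped cartridge upright in the caddy, each on the floor of the bay whose mat has its own colour. Set each one down rather than dropping it, and leave the white-capped jar and the white-topped cartridge standing where they are.

Things in the scene. Friction and masses are not known exactly. Their poses are not given: they have to be found in the camera images.
- jar_blue: round white jar with a blue screw cap, upright: 44 mm across the cap, 41 mm across the body, 78 mm tall (cap from 58 to 78 mm up), 110 g. Origin at the centre of its underside, z up. Loose on the bench among others, centres 90 mm or more apart; grip near the top.
- jar_red: round white jar with a red screw cap, upright: 44 mm across the cap, 41 mm across the body, 78 mm tall (cap from 58 to 78 mm up), 110 g. Origin at the centre of its underside, z up. Loose on the bench among others, centres 90 mm or more apart; grip near the top.
- cartridge_green: block-shaped cartridge, grey and white ribbed body with a green top 16 mm thick, upright: 46 mm long along its own x, 30 mm wide along its own y, 70 mm tall, 90 g. Origin at the centre of its underside, z up. Loose on the bench among others, centres 90 mm or more apart; grip near the top.
- cartridge_yellow: block-shaped cartridge, grey and white ribbed body with a yellow top 16 mm thick, upright: 46 mm long along its own x, 30 mm wide along its own y, 70 mm tall, 90 g. Origin at the centre of its underside, z up. Loose on the bench among others, centres 90 mm or more apart; grip near the top.
- jar_white: round white jar with a white screw cap, upright: 44 mm across the cap, 41 mm across the body, 78 mm tall (cap from 58 to 78 mm up), 110 g. Origin at the centre of its underside, z up. Loose on the bench. A look-alike that does not belong in the caddy: leave it standing.
- cartridge_white: block-shaped cartridge, grey and white ribbed body with a white top 16 mm thick, upright: 46 mm long along its own x, 30 mm wide along its own y, 70 mm tall, 90 g. Origin at the centre of its underside, z up. Loose on the bench. A look-alike that does not belong in the caddy: leave it standing.
- bay_blue: blue mat, 71 x 71 x 2 mm, fixed in one bay of the grey caddy; origin at the centre of its underside, 6 mm above the bench, x and y along the bay sides, z up. The caddy is fixed, 198 mm square: 2 x 2 bays at 90 mm spacing, each 72 mm square inside, walls 18 mm thick with tops 28 mm above this origin. Which colour is where varies.
- bay_red: red mat, 71 x 71 x 2 mm, fixed in one bay of the grey caddy; origin at the centre of its underside, 6 mm above the bench, x and y along the bay sides, z up. The caddy is fixed, 198 mm square: 2 x 2 bays at 90 mm spacing, each 72 mm square inside, walls 18 mm thick with tops 28 mm above this origin. Which colour is where varies.
- bay_green: green mat, 71 x 71 x 2 mm, fixed in one bay of the grey caddy; origin at the centre of its underside, 6 mm above the bench, x and y along the bay sides, z up. The caddy is fixed, 198 mm square: 2 x 2 bays at 90 mm spacing, each 72 mm square inside, walls 18 mm thick with tops 28 mm above this origin. Which colour is where varies.
- bay_yellow: yellow mat, 71 x 71 x 2 mm, fixed in one bay of the grey caddy; origin at the centre of its underside, 6 mm above the bench, x and y along the bay sides, z up. The caddy is fixed, 198 mm square: 2 x 2 bays at 90 mm spacing, each 72 mm square inside, walls 18 mm thick with tops 28 mm above this origin. Which colour is where varies.
Mind the look-alikes: they are no part of the job. What is shaped like the jar_blue but pink is not meant.

How it is judged:
At the end, for the whole second after the job is handed in: Each jar and cartridge with a colour stands in the bay of that colour (within 26 mm of the mat centre, underside under 8 mm above the mat origin, tilt under 0.12 rad), released and at rest; the white-capped jar and white-topped cartridge are upright within 30 mm of their starts (horizontal distance between jar_blue and bay_blue below 0.026 m and z of jar_blue in the frame of bay_blue below 0.008 m and angle between each of jar_blue, jar_red, cartridge_green, cartridge_yellow, jar_white, cartridge_white's own z axis and vertical below 0.12 rad and linear speed of each of jar_blue, jar_red, cartridge_green, cartridge_yellow below 0.02 m/s and contact force between the fingers and jar_blue below 0.1 N and horizontal distance between jar_red and bay_red below 0.026 m and z of jar_red in the frame of bay_red below 0.008 m and contact force between the fingers and jar_red below 0.1 N and horizontal distance between cartridge_green and bay_green below 0.026 m and z of cartridge_green in the frame of bay_green below 0.008 m and contact force between the fingers and cartridge_green below 0.1 N and horizontal distance between cartridge_yellow and bay_yellow below 0.026 m and z of cartridge_yellow in the frame of bay_yellow below 0.008 m and contact force between the fingers and cartridge_yellow below 0.1 N and distance of each of jar_white, cartridge_white from where it was at the start of the episode below 0.03 m); the robot touches nothing.
It fails at once if a jar or cartridge is dropped into its bay from more than about 30 mm ((horizontal distance between jar_blue and bay_blue below 0.05 m and z of jar_blue in the frame of bay_blue above 0.022 m and contact force between each of the arm, the fingers and jar_blue below 0.05 N and linear speed of jar_blue above 0.4 m/s) or (horizontal distance between jar_red and bay_red below 0.05 m and z of jar_red in the frame of bay_red above 0.022 m and contact force between each of the arm, the fingers and jar_red below 0.05 N and linear speed of jar_red above 0.4 m/s) or (horizontal distance between cartridge_green and bay_green below 0.05 m and z of cartridge_green in the frame of bay_green above 0.022 m and contact force between each of the arm, the fingers and cartridge_green below 0.05 N and linear speed of cartridge_green above 0.4 m/s) or (horizontal distance between cartridge_yellow and bay_yellow below 0.05 m and z of cartridge_yellow in the frame of bay_yellow above 0.022 m and contact force between each of the arm, the fingers and cartridge_yellow below 0.05 N and linear speed of cartridge_yellow above 0.4 m/s)).
It fails at once if the jar white is moved by more than 30 mm or knocked over (distance of jar_white from where it was at the start of the episode above 0.03 m or angle between jar_white's own z axis and vertical above 0.5 rad).
It fails at once if the cartridge white is moved by more than 30 mm or knocked over (distance of cartridge_white from where it was at the start of the episode above 0.03 m or angle between cartridge_white's own z axis and vertical above 0.5 rad).
It also fails if it takes over 112 s, if anything falls off the work surface, if the arm or the gripper's body presses on something with over 40 N, if the wrist force passes 120 N, or if a joint passes its speed limit or range.

## Robot

A 6-joint arm with a two-finger parallel gripper is mounted at the origin on the work surface. World frame = base frame: x ahead of the robot, y to its left, z up, the work surface at z = 0. Lengths are in m, angles in rad, forces in N, time in s.
With the tool pointing down it reaches from about 0.3 to 0.875 m from the base axis. Payload 4.2 kg.
Tool frame: the origin (TCP) lies midway between the tips of the shut fingers; the grasp point (between the pads) lies env.hold_point_z behind it (env.hold_point_z is the distance from the TCP to the grasp point, in m); z points along the fingers, y is the line along which they close (so a half turn about z gives the same grasp; the last joint's range is limited). The gripper opens to 85 mm and grips with 20 to 120 N. Pads are 22 mm wide; open, the fingers measure 114 mm over their backs; the gripper's body (76 mm by 85 mm) begins 54 mm behind the grasp point. The pads swing forward as they close: fully open they stand 13 mm farther back than shut.
Start: joints at [1.082, 0.32, 1.565, -0, 1.257, -0.02], TCP at [0.26, 0.513, 0.231] pointing down, gripper open.
Joint ranges: [-3.11, 3.11], [-0.84, 2.01], [0.21, 2.61], [-1.34, 4.49], [0.05, 2.63], [-2.56, 2.56]. Speed limits (rad/s): [2.57, 2.57, 3.14, 3.14, 3.14, 3.14].

## Interface

Orientations are given as a rotation vector (axis times angle).
In Python, from bench import env gives the robot as it stands.
- The arm moves only by the tool step_arm, never from a script. Its argument "increments" is a list of rows, each a list of 6 numbers: the shift along the world's x, y, z in m, then the turn, a rotation vector about the world's x, y, z in degrees. In form: [[x, y, z, rx, ry, rz], ...]. A call has 1 to 20 rows; each row is the pose to reach, as a shift and turn from the pose commanded when the call began; what a row does not reach only later rows make up. A row lasts 1/8 s, in which the tool goes at most 62.5 mm and 10.7 degrees, less where a joint would pass 70% of its speed; a pose out of reach is approached as far as the arm can. A call with a gripper value outside its range is refused whole. "jaw" is the opening in per cent of the stroke, from 0 (shut) to 100 (fully open), set as the call begins (left out, the last holds). The fingers move at their own pace and stop on an object; "force" is the grip in N (left out, the last holds). Time passes only in rows, so rows that repeat a pose let the fingers close. It gives the time, the measured TCP pose, the force, the opening and the grip force at its end, in the units of the state.
- env.observe(): the state, without advancing time (a new reading comes with each control period).
- env.grab_frame(name): name is "side" or "top"; returns a dict with "img" (384x512x3 uint8, red, green, blue), "depth" (384x512 float32, m along the optical axis (not along the pixel's ray), 0 where there is no reading), "fx", "fy", "cx", "cy" (pixels), "origin" and "rotation" of the camera in the world. Camera axes: x right, y down, z forward; pixel columns grow to the right and rows downward; lengths in m; the calibration is good to about 2 mm. A picture is of the moment at which its call begins.
- env.hand_in(): hands the job in; it is judged then, once.
The state is a dict: "time": time; "joint_positions": joint angles; "qd": joint speeds; "tau": joint torques, N m; "tcp_pos": TCP position; "tcp_rot": TCP orientation; "force": force on the tool from outside, world axes, zero at the start; "moment": the same for the moment, N m; "finger_gap": finger opening in m; "grip_force": force on a finger pad.
Only numpy, scipy, OpenCV 4.12 (cv2) and the standard library are available. Lean on these libraries where they do the work, as an engineer would, in place of code of your own. Each camera call takes 0.05 s, during which the arm holds its last target. There are 200 camera calls.

## Working session

There is one attempt and no reset: what is moved stays moved. The work goes in short steps, Python scripts to look and compute and a tool call to move; the robot and the scene stay as the last step left them, time stands still between calls to the robot, and variables do not carry over. Pictures are saved under pics/ and viewed, at most 14 in all, crops included, and the job is handed in when it is done.

Besides the shell and the picture viewer there is one more tool, called after "Request:" by a JSON object that holds its "method" and its "body". step_arm: Moves the arm, as the interface text tells. Its arguments: {"type":"object","properties":{"increments":{"type":"array"},"jaw":{"type":"number"},"force":{"type":"number"}},"required":["increments"]}

```bash
mkdir -p pics; python3 - <<'E'
from bench import env
import numpy as np,cv2
print(env.hold_point_z, env.observe())
for n in("top","side"):
    f=env.grab_frame(n); np.savez(f"{n}0.npz",**f); cv2.imwrite(f"pics/{n}0.png",cv2.cvtColor(f["img"],4)); print(n,f["origin"],f["rotation"],f["fx"],f["cx"],f["cy"])
E
```

```text
0.0187 {'time': 0.0, 'joint_positions': array([ 1.08200869e+00,  3.20325850e-01,  1.56569786e+00,  5.67518539e-07,
        1.25739821e+00, -2.00119258e-02]), 'qd': array([ 0.00048924,  0.00061991, -0.00054756,  0.00110785, -0.00146219,
        0.00072087]), 'tau': array([ 1.38411120e-03, -4.15536940e+01, -2.34154058e+01,  1.71617653e-04,
        8.60648142e-03, -1.33658878e-05]), 'tcp_pos': array([0.25955988, 0.51254035, 0.23045545]), 'tcp_rot': array([-7.29520373e-01, -3.05524158e+00,  2.78030755e-03]), 'force': array([-0.53159271,  1.06204404,  0.09087196]), 'moment': array([0.0061965 , 0.00136492, 0.00338622]), 'grip_force': 0.0, 'finger_gap': 0.08541678477696887}
top [0.41600111 0.00391926 1.16487621] [-2.16684367  2.20496807 -0.12621562] 477.0902375120434 258.56133345392067 194.67665551871266
side [ 0.08596707 -0.61948167  0.52956297] [-2.08233624  0.64635705 -0.36249379] 411.1696828930219 263.25442014178407 184.87874151171854
```

View pics/top0.png

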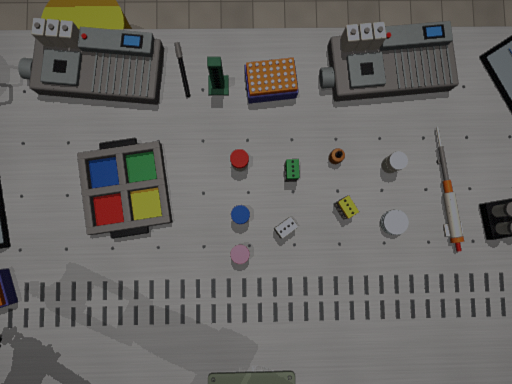

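View pics/side0.png

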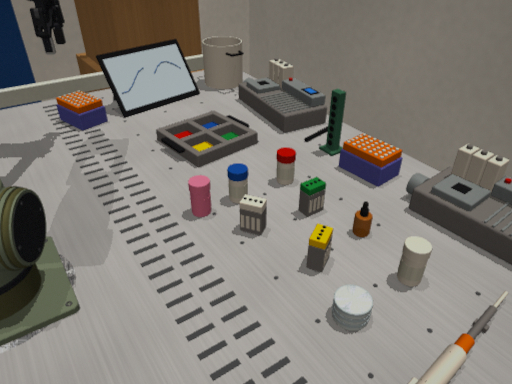

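Top view: the caddy is at (125,188), with blue at (103,171), green (141,166), red (108,209) and yellow (146,204). Jars: red (239,159), blue (241,214), pink look-alike (240,254), white (398,160). Cartridges: green (292,170), yellow (347,207), white (286,228). The jar with the blue cap at (241,214) is the one meant, because the one at (240,254) is pink all over. I'll measure these and check an enlarged crop.

```bash
cat > h.py <<'E'
from bench import env
import numpy as np,cv2
from scipy.spatial.transform import Rotation as R
def world(f,u,v,d):
    p=np.stack([(u-f["cx"])/f["fx"]*d,(v-f["cy"])/f["fy"]*d,d],-1)
    return p@R.from_rotvec(f["rotation"]).as_matrix().T+f["origin"]
def cloud(f):
    v,u=np.mgrid[:384,:512]; return world(f,u,v,f["depth"].astype(float))
E
python3 - <<'E'
from h import *
f=dict(np.load("top0.npz")); W=cloud(f); hsv=cv2.cvtColor(f["img"],cv2.COLOR_RGB2HSV)
S={'jr':(239,159),'jb':(241,214),'pink':(240,254),'jw':(398,160),'cg':(292,170),'cy':(347,207),'cw':(286,228),'bottle':(337,156),'tin':(395,222),
'Bb':(103,171),'Bg':(141,166),'Br':(108,209),'By':(146,204)}
for n,(u,v) in S.items():
    w=W[v-20:v+21,u-20:u+21].reshape(-1,3); h=hsv[v-20:v+21,u-20:u+21].reshape(-1,3)
    if n[0]=='B':
        c=hsv[v,u].astype(int); m=(abs(h[:,0].astype(int)-c[0])<12)&(h[:,1]>120)
    else:
        zt=np.median(W[v-2:v+3,u-2:u+3,2]); m=(abs(w[:,2]-zt)<.008)&(w[:,2]>.02)
    p=w[m]; r=cv2.minAreaRect((p[:,:2]*1000).astype(np.float32)); b=cv2.boxPoints(r)
    e=max([b[1]-b[0],b[2]-b[1]],key=np.linalg.norm)
    print(n,m.sum(),'med',p.mean(0).round(4),'rect',np.round(r[0],1),np.round(r[1],1),'long axis deg',round(float(np.degrees(np.arctan2(e[1],e[0])))%180,1))
c=f["img"][135:275,215:425]; cv2.imwrite("pics/crop0.png",cv2.cvtColor(cv2.resize(c,None,fx=3.8,fy=3.8,interpolation=2),4))
E
```

```text
jr 280 med [0.6016 0.0206 0.0763] rect [601.4  20.3] [41.6 41.8] long axis deg 179.9
jb 287 med [0.472  0.0202 0.0766] rect [472.1  20. ] [41.2 41.6] long axis deg 179.2
pink 286 med [0.3818 0.0223 0.0768] rect [382.5  22.4] [41.7 41.4] long axis deg 43.9
jw 283 med [ 0.591  -0.3486  0.0763] rect [ 591.3 -349.4] [42.4 41.9] long axis deg 16.9
cg 256 med [ 0.5762 -0.1027  0.0687] rect [ 576.6 -103.4] [44.9 30.4] long axis deg 0.6
cy 266 med [ 0.4857 -0.2299  0.0682] rect [ 486.1 -230.7] [45.6 30.8] long axis deg 30.3
cw 260 med [ 0.4408 -0.0853  0.0686] rect [440.8 -85.5] [29.8 46. ] long axis deg 124.9
bottle 35 med [ 0.611  -0.2135  0.0532] rect [ 611.2 -214.9] [17.4 26.6] long axis deg 172.0
tin 497 med [ 0.4495 -0.3491  0.0369] rect [ 449.6 -349.2] [58.9 58.5] long axis deg 77.0
Bb 777 med [0.5821 0.3497 0.0132] rect [527.7 191.6] [428.   86.8] long axis deg 70.7
Bg 761 med [0.5946 0.2604 0.0115] rect [535.3 142.6] [354.7  90.1] long axis deg 63.6
Br 823 med [0.4924 0.3367 0.0158] rect [477.  188.9] [380.8  81.8] long axis deg 83.9
By 843 med [0.5052 0.2492 0.0086] rect [486.2 143.4] [300.1  86.2] long axis deg 79.3
```

View pics/crop0.png

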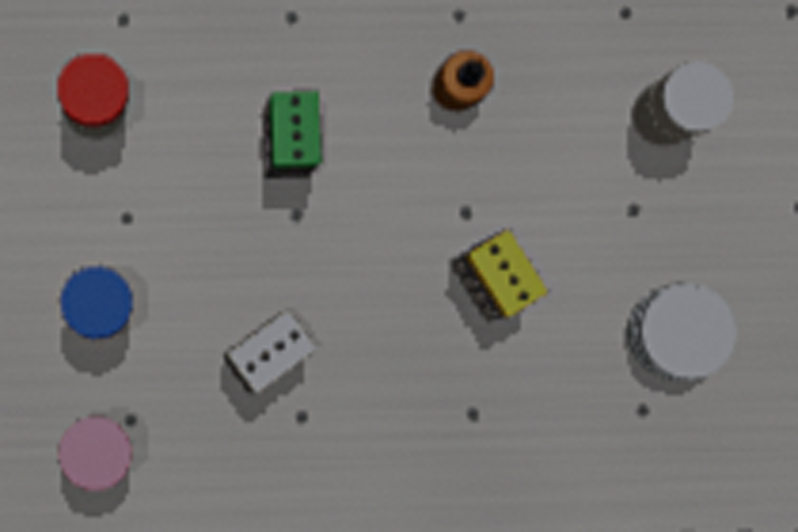

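The crop confirms it: blue cap at (97,301), a separate pink jar at (95,452), and green, yellow and white cartridges that are clearly different. Tops measure about 77 and 69 mm high and the sizes match. Starting with the red jar, closing along y.

Request:
{"method": "step_arm", "body": {"increments": [[0.341,-0.492,-0.061,0,0,27],[0.341,-0.492,-0.061,0,0,27],[0.341,-0.492,-0.061,0,0,27],[0.341,-0.492,-0.061,0,0,27],[0.341,-0.492,-0.061,0,0,27],[0.341,-0.492,-0.061,0,0,27],[0.341,-0.492,-0.061,0,0,27],[0.341,-0.492,-0.061,0,0,27],[0.341,-0.492,-0.061,0,0,27],[0.341,-0.492,-0.061,0,0,27],[0.341,-0.492,-0.061,0,0,27],[0.341,-0.492,-0.061,0,0,27],[0.341,-0.492,-0.061,0,0,27],[0.341,-0.492,-0.061,0,0,27]], "jaw": 100, "force": 40}}

```text
time: 1.85
tcp_pos: [0.6004, 0.022, 0.1707]
tcp_rot: [-0.006, 3.141, 0.0]
force: [0.2, -0.8, -0.3]
finger_gap: 0.0853
grip_force: 0.0
```

Request:
{"method": "step_arm", "body": {"increments": [[0.001,-0.001,-0.04,0,0,0],[0.001,-0.001,-0.08,0,0,0],[0.001,-0.001,-0.105,0,0,0],[0.001,-0.001,-0.125,0,0,0],[0.001,-0.001,-0.125,0,0,0],[0.001,-0.001,-0.125,0,0,0]]}}

```text
time: 2.6
tcp_pos: [0.6024, 0.0204, 0.0463]
tcp_rot: [-0.005, 3.14, 0.0]
force: [0.6, -0.6, 0.3]
finger_gap: 0.0856
grip_force: 0.0
```

Request:
{"method": "step_arm", "body": {"increments": [[0,0,0,0,0,0],[0,0,0,0,0,0],[0,0,0,0,0,0],[0,0,0,0,0,0],[0,0,0,0,0,0],[0,0,0,0,0,0],[0,0,0,0,0,0],[0,0,0,0,0,0]], "jaw": 0, "force": 40}}

```text
time: 3.6
tcp_pos: [0.6023, 0.02, 0.0462]
tcp_rot: [-0.004, 3.14, 0.0]
force: [-0.4, -0.1, 6.0]
finger_gap: 0.0428
grip_force: 40.3
```

Request:
{"method": "step_arm", "body": {"increments": [[0,0,0.02,0,0,0],[0,0,0.05,0,0,0],[0,0,0.085,0,0,0],[-0.005,0.015,0.11,0,0,0],[-0.015,0.044,0.12,0,0,0],[-0.027,0.079,0.12,0,0,0],[-0.04,0.115,0.12,0,0,0],[-0.052,0.151,0.12,0,0,0],[-0.065,0.187,0.12,0,0,0],[-0.077,0.223,0.12,0,0,0],[-0.089,0.258,0.12,0,0,0],[-0.1,0.288,0.12,0,0,0],[-0.106,0.306,0.12,0,0,0],[-0.11,0.317,0.12,0,0,0],[-0.11,0.317,0.12,0,0,0],[-0.11,0.317,0.12,0,0,0]]}}

```text
time: 5.6
tcp_pos: [0.4921, 0.3361, 0.1653]
tcp_rot: [-0.003, 3.142, -0.001]
force: [0.2, 0.1, -1.4]
finger_gap: 0.0429
grip_force: 41.1
```

```bash
python3 - <<'E'
from h import *
f=env.grab_frame("side"); cv2.imwrite("pics/side1.png",cv2.cvtColor(cv2.resize(f["img"][:200,:400],None,fx=2,fy=2),4))
f=env.grab_frame("top"); hsv=cv2.cvtColor(f["img"],cv2.COLOR_RGB2HSV); W=cloud(f)
E
```

```text
(no output)
```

View pics/side1.png

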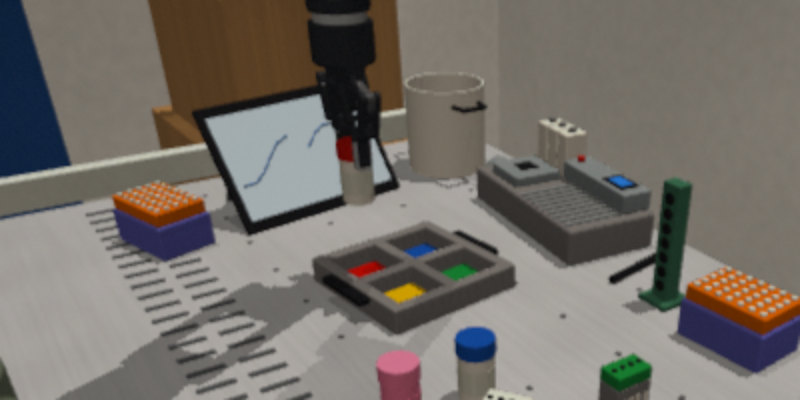

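The red jar (355,175) is held upright above its bay. Lowering it.

Request:
{"method": "step_arm", "body": {"increments": [[0.001,0.001,-0.03,0,0,0],[0.001,0.001,-0.06,0,0,0],[0.001,0.001,-0.085,0,0,0],[0.001,0.001,-0.098,0,0,0],[0.001,0.001,-0.104,0,0,0],[0.001,0.001,-0.107,0,0,0],[0.001,0.001,-0.109,0,0,0],[0.001,0.001,-0.111,0,0,0],[0.001,0.001,-0.111,0,0,0]]}}

```text
time: 6.82
tcp_pos: [0.4928, 0.338, 0.0545]
tcp_rot: [-0.004, 3.141, 0.0]
force: [0.1, -0.1, -1.2]
finger_gap: 0.0429
grip_force: 41.0
```

Request:
{"method": "step_arm", "body": {"increments": [[0,0,-0.001,0,0,0],[0,0,-0.002,0,0,0],[0,0,-0.002,0,0,0]]}}

```text
time: 7.2
tcp_pos: [0.4932, 0.3381, 0.0542]
tcp_rot: [-0.004, 3.14, 0.001]
force: [-2.0, -2.9, 8.8]
finger_gap: 0.0428
grip_force: 41.9
```

In contact; release and rise, then over to the blue jar.

Request:
{"method": "step_arm", "body": {"increments": [[0,0,0.001,0,0,0],[0,0,0.001,0,0,0],[0,0,0.001,0,0,0],[0,0,0.001,0,0,0],[0,0,0.001,0,0,0],[0,0,0.02,0,0,0],[0,0,0.05,0,0,0],[0,0,0.085,0,0,0],[0,0,0.116,0,0,0],[0,0,0.116,0,0,0]], "jaw": 75}}

```text
time: 8.45
tcp_pos: [0.4941, 0.3388, 0.171]
tcp_rot: [-0.004, 3.137, 0.005]
force: [-0.7, -0.1, -0.2]
finger_gap: 0.0639
grip_force: 0.0
```

Request:
{"method": "step_arm", "body": {"increments": [[-0.021,-0.318,0,0,0,0],[-0.021,-0.318,0,0,0,0],[-0.021,-0.318,0,0,0,0],[-0.021,-0.318,0,0,0,0],[-0.021,-0.318,0,0,0,0],[-0.021,-0.318,0,0,0,0],[-0.021,-0.318,0,0,0,0],[-0.021,-0.318,0,0,0,0],[-0.021,-0.318,0,0,0,0]], "jaw": 100}}

```text
time: 9.57
tcp_pos: [0.4719, 0.0213, 0.1681]
tcp_rot: [0.007, -3.141, -0.0]
force: [0.5, 0.2, -0.5]
finger_gap: 0.0851
grip_force: 0.0
```

```bash
python3 - <<'E'
from h import *
f=env.grab_frame("top"); W=cloud(f); print(env.observe()["tcp_pos"])
w=W[150:240,75:175].reshape(-1,3); p=w[(w[:,2]>.06)&(w[:,2]<.1)]
print(len(p),p.mean(0),p.min(0),p.max(0))
E
```

```text
[0.4718851  0.02116365 0.16817714]
338 [0.49265658 0.33605584 0.0836871 ] [0.47231942 0.31637269 0.06030566] [0.51404207 0.35937315 0.09054389]
```

The red jar stands at (0.493, 0.336), top about 86 mm, as it should. Now the blue jar.

Request:
{"method": "step_arm", "body": {"increments": [[0,-0.001,-0.04,0,0,0],[0,-0.001,-0.08,0,0,0],[0,-0.001,-0.103,0,0,0],[0,-0.001,-0.122,0,0,0],[0,-0.001,-0.122,0,0,0],[0,-0.001,-0.122,0,0,0]]}}

```text
time: 10.38
tcp_pos: [0.4724, 0.0194, 0.0469]
tcp_rot: [-0.005, 3.14, 0.0]
force: [-0.2, -0.4, 0.3]
finger_gap: 0.0854
grip_force: 0.0
```

Request:
{"method": "step_arm", "body": {"increments": [[0,0,0,0,0,0],[0,0,0,0,0,0],[0,0,0,0,0,0],[0,0,0,0,0,0],[0,0,0,0,0,0],[0,0,0,0,0,0],[0,0,0,0,0,0],[0,0,0,0,0,0]], "jaw": 0}}

```text
time: 11.38
tcp_pos: [0.4723, 0.019, 0.0471]
tcp_rot: [-0.004, 3.14, 0.0]
force: [-1.2, 0.2, 6.7]
finger_gap: 0.0428
grip_force: 40.3
```

Request:
{"method": "step_arm", "body": {"increments": [[0,0,0.02,0,0,0],[0,0,0.05,0,0,0],[0,0,0.085,0,0,0],[0.005,0.015,0.12,0,0,0],[0.015,0.044,0.15,0,0,0],[0.027,0.08,0.155,0,0,0],[0.04,0.118,0.155,0,0,0],[0.052,0.156,0.155,0,0,0],[0.065,0.194,0.155,0,0,0],[0.077,0.232,0.155,0,0,0],[0.089,0.268,0.155,0,0,0],[0.1,0.3,0.155,0,0,0],[0.106,0.32,0.155,0,0,0],[0.109,0.331,0.155,0,0,0],[0.109,0.331,0.155,0,0,0],[0.109,0.331,0.155,0,0,0]]}}

```text
time: 13.38
tcp_pos: [0.5806, 0.3491, 0.2013]
tcp_rot: [0.003, -3.141, 0.001]
force: [-0.4, -1.0, -0.5]
finger_gap: 0.0428
grip_force: 40.9
```

Request:
{"method": "step_arm", "body": {"increments": [[0,0,-0.03,0,0,0],[0,0,-0.065,0,0,0],[0,0,-0.1,0,0,0],[0,0,-0.125,0,0,0],[0,0,-0.138,0,0,0],[0,0,-0.143,0,0,0],[0,0,-0.145,0,0,0],[0,0,-0.146,0,0,0],[0,0,-0.146,0,0,0]]}}

```text
time: 14.5
tcp_pos: [0.5811, 0.3502, 0.056]
tcp_rot: [-0.004, 3.141, 0.001]
force: [-0.3, 0.4, -0.6]
finger_gap: 0.0429
grip_force: 41.0
```

Request:
{"method": "step_arm", "body": {"increments": [[0,0,-0.001,0,0,0],[0,0,-0.002,0,0,0],[0,0,-0.002,0,0,0]]}}

```text
time: 14.88
tcp_pos: [0.5813, 0.3503, 0.0551]
tcp_rot: [-0.004, 3.14, 0.002]
force: [-1.3, -0.9, 6.5]
finger_gap: 0.0428
grip_force: 41.7
```

Request:
{"method": "step_arm", "body": {"increments": [[0,0,0.001,0,0,0],[0,0,0.001,0,0,0],[0,0,0.001,0,0,0],[0,0,0.001,0,0,0],[0,0,0.001,0,0,0],[0,0,0.02,0,0,0],[0,0,0.05,0,0,0],[0,0,0.085,0,0,0],[0,0,0.116,0,0,0],[0,0,0.116,0,0,0]], "jaw": 75}}

```text
time: 16.12
tcp_pos: [0.5825, 0.351, 0.174]
tcp_rot: [-0.004, 3.134, 0.007]
force: [-0.4, -0.2, -0.5]
finger_gap: 0.0641
grip_force: 0.0
```

Request:
{"method": "step_arm", "body": {"increments": [[-0.005,-0.453,0,0,0,0],[-0.005,-0.453,0,0,0,0],[-0.005,-0.453,0,0,0,0],[-0.005,-0.453,0,0,0,0],[-0.005,-0.453,0,0,0,0],[-0.005,-0.453,0,0,0,0],[-0.005,-0.453,0,0,0,0],[-0.005,-0.453,0,0,0,0],[-0.005,-0.453,0,0,0,0],[-0.005,-0.453,0,0,0,0],[-0.005,-0.453,0,0,0,0]], "jaw": 90}}

```text
time: 17.5
tcp_pos: [0.5759, -0.1014, 0.1693]
tcp_rot: [0.007, -3.141, -0.001]
force: [0.3, -0.0, 0.2]
finger_gap: 0.0768
grip_force: 0.0
```

```bash
python3 - <<'E'
from h import *
f=env.grab_frame("top"); W=cloud(f); print(env.observe()["tcp_pos"])
w=W[150:240,75:175].reshape(-1,3)
for c in((.582,.35),(.493,.337)):
  p=w[(w[:,2]>.06)&(w[:,2]<.1)&(np.hypot(w[:,0]-c[0],w[:,1]-c[1])<.045)]
  print(len(p),p.mean(0),p.min(0),p.max(0))
E
```

```text
[ 0.57590145 -0.10151171  0.16933649]
339 [0.58023459 0.34876619 0.08328055] [0.55949928 0.32908874 0.06000772] [0.60252018 0.37215397 0.09041322]
336 [0.49253348 0.33623418 0.08366195] [0.47243618 0.31607502 0.06328272] [0.51419661 0.35985927 0.09074448]
```

Both jars are in place. Now the green cartridge, to TCP z 0.037.

Request:
{"method": "step_arm", "body": {"increments": [[0,-0.002,-0.04,0,0,0],[0,-0.002,-0.08,0,0,0],[0,-0.002,-0.11,0,0,0],[0,-0.002,-0.131,0,0,0],[0,-0.002,-0.131,0,0,0],[0,-0.002,-0.131,0,0,0]]}}

```text
time: 18.3
tcp_pos: [0.5766, -0.1047, 0.0393]
tcp_rot: [-0.005, 3.14, -0.0]
force: [-0.5, 0.0, -0.2]
finger_gap: 0.0769
grip_force: 0.0
```

Request:
{"method": "step_arm", "body": {"increments": [[0,0,0,0,0,0],[0,0,0,0,0,0],[0,0,0,0,0,0],[0,0,0,0,0,0],[0,0,0,0,0,0],[0,0,0,0,0,0],[0,0,0,0,0,0],[0,0,0,0,0,0],[0,0,0,0,0,0]], "jaw": 0}}

```text
time: 19.42
tcp_pos: [0.5761, -0.1051, 0.039]
tcp_rot: [-0.004, 3.141, -0.0]
force: [-1.5, 0.8, 5.6]
finger_gap: 0.0293
grip_force: 41.3
```

Request:
{"method": "step_arm", "body": {"increments": [[0,0,0.02,0,0,0],[0,0,0.05,0,0,0],[0,0,0.085,0,0,0],[0.001,0.015,0.12,0,0,0],[0.002,0.044,0.15,0,0,0],[0.004,0.083,0.16,0,0,0],[0.006,0.124,0.16,0,0,0],[0.008,0.166,0.16,0,0,0],[0.01,0.208,0.16,0,0,0],[0.012,0.25,0.16,0,0,0],[0.014,0.29,0.16,0,0,0],[0.016,0.325,0.16,0,0,0],[0.018,0.35,0.16,0,0,0],[0.018,0.366,0.16,0,0,0],[0.018,0.366,0.16,0,0,0],[0.018,0.366,0.16,0,0,0]]}}

```text
time: 21.42
tcp_pos: [0.5938, 0.2599, 0.1983]
tcp_rot: [0.003, -3.141, 0.001]
force: [-0.2, -0.0, -1.4]
finger_gap: 0.0294
grip_force: 40.5
```

Request:
{"method": "step_arm", "body": {"increments": [[0,0,-0.03,0,0,0],[0,0,-0.065,0,0,0],[0,0,-0.1,0,0,0],[0,0,-0.128,0,0,0],[0,0,-0.143,0,0,0],[0,0,-0.148,0,0,0],[0,0,-0.15,0,0,0],[0,0,-0.151,0,0,0],[0,0,-0.151,0,0,0]]}}

```text
time: 22.55
tcp_pos: [0.5942, 0.2612, 0.0481]
tcp_rot: [-0.004, 3.14, 0.001]
force: [-0.0, -0.0, -1.5]
finger_gap: 0.0292
grip_force: 40.6
```

Request:
{"method": "step_arm", "body": {"increments": [[0,0,-0.001,0,0,0],[0,0,-0.002,0,0,0],[0,0,-0.002,0,0,0]]}}

```text
time: 22.92
tcp_pos: [0.5941, 0.2612, 0.047]
tcp_rot: [-0.004, 3.14, 0.001]
force: [-1.6, -0.6, 7.6]
finger_gap: 0.0296
grip_force: 41.5
```

Request:
{"method": "step_arm", "body": {"increments": [[0,0,0.001,0,0,0],[0,0,0.001,0,0,0],[0,0,0.001,0,0,0],[0,0,0.001,0,0,0],[0,0,0.001,0,0,0],[0,0,0.02,0,0,0],[0,0,0.05,0,0,0],[0,0,0.085,0,0,0],[0,0,0.125,0,0,0],[0,0,0.125,0,0,0]], "jaw": 65}}

```text
time: 24.18
tcp_pos: [0.5957, 0.2618, 0.1743]
tcp_rot: [-0.004, 3.134, 0.005]
force: [-0.1, -0.4, 0.3]
finger_gap: 0.0554
grip_force: 0.0
```

Request:
{"method": "step_arm", "body": {"increments": [[-0.108,-0.491,0,0,0,-150],[-0.108,-0.491,0,0,0,-150],[-0.108,-0.491,0,0,0,-150],[-0.108,-0.491,0,0,0,-150],[-0.108,-0.491,0,0,0,-150],[-0.108,-0.491,0,0,0,-150],[-0.108,-0.491,0,0,0,-150],[-0.108,-0.491,0,0,0,-150],[-0.108,-0.491,0,0,0,-150],[-0.108,-0.491,0,0,0,-150],[-0.108,-0.491,0,0,0,-150],[-0.108,-0.491,0,0,0,-150],[-0.108,-0.491,0,0,0,-150],[-0.108,-0.491,0,0,0,-150],[-0.108,-0.491,0,0,0,-150],[-0.108,-0.491,0,0,0,-150],[-0.108,-0.491,0,0,0,-150],[-0.108,-0.491,0,0,0,-150]], "jaw": 90}}

```text
time: 26.42
tcp_pos: [0.4858, -0.23, 0.1703]
tcp_rot: [3.033, 0.818, -0.0]
force: [-0.6, -0.1, 0.0]
finger_gap: 0.0769
grip_force: 0.0
```

Request:
{"method": "step_arm", "body": {"increments": [[0,0,-0.04,0,0,0],[0,0,-0.08,0,0,0],[0,0,-0.11,0,0,0],[0,0,-0.132,0,0,0],[0,0,-0.132,0,0,0],[0,0,-0.132,0,0,0]]}}

```text
time: 27.18
tcp_pos: [0.4865, -0.2303, 0.0392]
tcp_rot: [3.032, 0.817, 0.002]
force: [-0.1, 0.1, 0.1]
finger_gap: 0.0767
grip_force: 0.0
```

Request:
{"method": "step_arm", "body": {"increments": [[0,0,0,0,0,0],[0,0,0,0,0,0],[0,0,0,0,0,0],[0,0,0,0,0,0],[0,0,0,0,0,0],[0,0,0,0,0,0],[0,0,0,0,0,0],[0,0,0,0,0,0],[0,0,0,0,0,0]], "jaw": 0}}

```text
time: 28.3
tcp_pos: [0.4862, -0.2302, 0.039]
tcp_rot: [3.033, 0.817, 0.001]
force: [0.1, 0.0, 5.8]
finger_gap: 0.0293
grip_force: 43.9
```

```bash
python3 - <<'E'
from h import *
f=env.grab_frame("top"); W=cloud(f)
w=W[150:240,75:175].reshape(-1,3)
for c in((.582,.35),(.493,.337),(.594,.261)):
  p=w[(w[:,2]>.06)&(w[:,2]<.1)&(np.hypot(w[:,0]-c[0],w[:,1]-c[1])<.045)]
  print(len(p),p.mean(0),p.min(0),p.max(0))
E
```

```text
334 [0.58019984 0.34897743 0.08347442] [0.55945488 0.32911722 0.06063849] [0.60249578 0.37277384 0.09120334]
339 [0.49260866 0.33611968 0.08361975] [0.47242178 0.31578002 0.06094471] [0.51431361 0.35973712 0.09021539]
303 [0.59374568 0.26106922 0.07584527] [0.57182044 0.24625318 0.06002544] [0.61685573 0.27809851 0.08313048]
```

The green cartridge stands upright at (0.594, 0.261). Carrying the yellow one.

Request:
{"method": "step_arm", "body": {"increments": [[0,0,0.02,0,0,0],[0,0,0.05,0,0,0],[0,0,0.085,0,0,0],[0.001,0.015,0.12,0,0,-2],[0.002,0.044,0.15,0,0,-5],[0.004,0.083,0.16,0,0,-8],[0.006,0.124,0.16,0,0,-11],[0.008,0.166,0.16,0,0,-14],[0.01,0.208,0.16,0,0,-17],[0.012,0.25,0.16,0,0,-20],[0.014,0.292,0.16,0,0,-22],[0.015,0.334,0.16,0,0,-22],[0.016,0.376,0.16,0,0,-22],[0.017,0.414,0.16,0,0,-22],[0.018,0.446,0.16,0,0,-22],[0.019,0.468,0.16,0,0,-22],[0.019,0.478,0.16,0,0,-22],[0.019,0.478,0.16,0,0,-22],[0.019,0.478,0.16,0,0,-22]]}}

```text
time: 30.72
tcp_pos: [0.5048, 0.247, 0.1983]
tcp_rot: [3.133, 0.222, -0.001]
force: [0.2, -0.1, -1.0]
finger_gap: 0.0294
grip_force: 43.1
```

Request:
{"method": "step_arm", "body": {"increments": [[0,0,-0.03,0,0,0],[0,0,-0.065,0,0,0],[0,0,-0.1,0,0,0],[0,0,-0.128,0,0,0],[0,0,-0.143,0,0,0],[0,0,-0.148,0,0,0],[0,0,-0.15,0,0,0],[0,0,-0.151,0,0,0],[0,0,-0.151,0,0,0]]}}

```text
time: 31.85
tcp_pos: [0.5051, 0.2482, 0.048]
tcp_rot: [-3.133, -0.223, -0.002]
force: [0.7, 0.9, -1.1]
finger_gap: 0.0294
grip_force: 43.1
```

Request:
{"method": "step_arm", "body": {"increments": [[0,0,-0.001,0,0,0],[0,0,-0.002,0,0,0],[0,0,-0.002,0,0,0]]}}

```text
time: 32.22
tcp_pos: [0.5052, 0.2481, 0.0469]
tcp_rot: [-3.133, -0.223, -0.002]
force: [-1.3, -1.5, 8.1]
finger_gap: 0.0295
grip_force: 44.3
```

Release, rise and move clear.

Request:
{"method": "step_arm", "body": {"increments": [[0,0,0.001,0,0,0],[0,0,0.001,0,0,0],[0,0,0.001,0,0,0],[0,0,0.001,0,0,0],[0,0,0.001,0,0,0],[0,0,0.02,0,0,0],[0,0,0.05,0,0,0],[0,0,0.085,0,0,0],[0,0,0.14,0,0,0],[0,0,0.18,0,0,0],[0,-0.06,0.18,0,0,0],[0,-0.12,0.18,0,0,0],[0,-0.16,0.18,0,0,0],[0,-0.18,0.18,0,0,0],[0,-0.18,0.18,0,0,0],[0,-0.18,0.18,0,0,0]], "jaw": 65}}

```text
time: 34.22
tcp_pos: [0.5048, 0.0686, 0.2253]
tcp_rot: [-3.133, -0.223, -0.0]
force: [0.6, 0.1, -0.8]
finger_gap: 0.0554
grip_force: 0.0
```

```bash
python3 - <<'E'
from h import *
f=env.grab_frame("top"); W=cloud(f)
cv2.imwrite("pics/top2.png",cv2.cvtColor(f["img"],4))
w=W.reshape(-1,3)
for c in((.582,.35),(.493,.337),(.594,.261),(.505,.248),(.591,-.349),(.441,-.085)):
  p=w[(w[:,2]>.06)&(w[:,2]<.1)&(np.hypot(w[:,0]-c[0],w[:,1]-c[1])<.045)]
  print(len(p),p.mean(0).round(4),p.max(0).round(3))
E
```

```text
334 [0.5802 0.349  0.0833] [0.603 0.373 0.091]
335 [0.4926 0.3362 0.0836] [0.514 0.361 0.09 ]
299 [0.5937 0.2611 0.0758] [0.617 0.278 0.083]
295 [0.5037 0.2469 0.0759] [0.528 0.265 0.082]
306 [ 0.5904 -0.3474  0.0754] [ 0.612 -0.327  0.082]
260 [ 0.4407 -0.0853  0.0686] [ 0.464 -0.06   0.074]
```

View pics/top2.png

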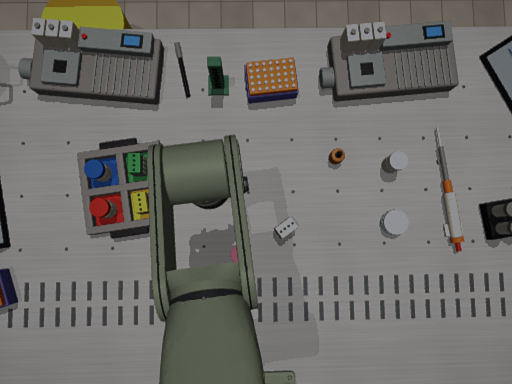

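All four stand upright in their matching bays: blue (98,172), red (103,208), green (135,165), yellow (140,204). The white jar (398,160) and white cartridge (286,228) haven't moved. Handing in.

```bash
python3 -c "
from bench import env
print(env.hand_in())"
```

```text
the job is handed in; nothing more can be done
None
```

The job is handed in at about 34 s: both jars and both cartridges stand upright in the bays of their own colour, the white look-alikes are where they started, and no verdict came back from the judging.

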